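# Close and latch the gasketed equipment case

## Robot

A 6-joint arm with a two-finger parallel gripper is mounted at the origin on a cart in front of the work surface, level with it; the furniture and walls round the work are solid. World frame = base frame: x ahead of the robot, y to its left, z up, the work surface at z = 0. Lengths are in m, angles in rad, forces in N, time in s.
With the tool pointing down it reaches from about 0.425 to 0.95 m from the base axis. Payload 3.5 kg.
Tool frame: the origin (TCP) lies between the finger pads; the fingertips stand ctrl.nose_length ahead of it and the grasp point (between the pads) lies 6 mm ahead of it (ctrl.nose_length is the distance from the TCP to the fingertips, in m); z points along the fingers, y is the line along which they close (so a half turn about z gives the same grasp; the last joint's range is limited). The gripper opens to 85 mm and grips with 20 to 120 N. Pads are 22 mm wide; open, the fingers measure 114 mm over their backs; the gripper's body (76 mm by 85 mm) begins 54 mm behind the grasp point. The pads swing forward as they close: fully open they stand 13 mm farther back than shut.
Start: joints at [-1.42, 0.286, 1.577, -0, 1.279, -0.15], TCP at [0.2, -0.645, 0.256] pointing down, gripper open.
Joint ranges: [-2.77, 2.77], [-0.9, 2.22], [0.21, 2.48], [-1.53, 4.67], [0.24, 2.81], [-2.84, 2.84]. Speed limits (rad/s): [2.79, 2.79, 3.14, 3.14, 3.14, 3.14].

## Interface

Orientations are given as a unit quaternion [w, x, y, z].
In Python, from bench import ctrl, get_image, calibration gives the robot as it stands. The module is installed in compiled form; this text tells all that it offers.
- The arm moves only by the tool jog_arm, never from a script. Its argument "increments" is a list of rows, each a list of 7 numbers: the shift along the tool's x, y, z in mm, then the turn, a rotation vector about the tool's x, y, z in degrees, then the finger opening in mm, from 0 to 85.4. A call has exactly 8 rows; each row is the pose to reach, as a shift and turn from the pose commanded when the call began, along the tool's axes at that moment; what a row does not reach only later rows make up. A row lasts 1/8 s, in which the tool goes at most 62.5 mm and 10.7 degrees, less where a joint would pass 70% of its speed; a pose out of reach is approached as far as the arm can. A call with a gripper value outside its range is refused whole. The fingers move at their own pace and stop on an object; "force" is the grip in N (left out, the last holds). Time passes only in rows, so rows that repeat a pose let the fingers close, or fill a call up. It gives the time, the measured TCP pose, the force, the opening and the grip force at its end, in the units of the state.
- ctrl.read_state(): the state, without advancing time (a new reading comes with each control period).
- get_image(name): name is "scene" or "top" or "wrist"; returns (picture, depth): 480x640x3 uint8, red, green, blue; 480x640 float32, m along the optical axis (not along the pixel's ray), 0 where there is no reading.
- calibration(name): a dict with "fx", "fy", "cx", "cy" (pixels), "extrinsics" (4x4, takes a point from camera to world coordinates). Camera axes: x right, y down, z forward; pixel columns grow to the right and rows downward; lengths in m; the calibration is good to about 2 mm. A picture is of the moment at which its call begins: read the wrist's pose just before it. calibration takes no time and is no camera call; for the wrist camera it gives the pose at the moment of the call.
- ctrl.finish_job(): hands the job in; it is judged then, once.
The state is a dict: "clock": time; "joints": joint angles; "joint_velocities": joint speeds; "joint_efforts": joint torques, N m; "eef_pos": TCP position; "eef_rot": TCP orientation; "contact_force": force on the tool from outside, world axes, zero at the start; "ft_torque": the same for the moment, N m; "opening": opening from 0.0 (shut) to 1.0 (fully open); "grip_force": force on a finger pad.
Only numpy, scipy, OpenCV 4.12 (cv2) and the standard library are available. Lean on these libraries where they do the work, as an engineer would, in place of code of your own. Each camera call takes 0.05 s, during which the arm holds its last target. There are 200 camera calls.

## Task

The equipment case on the bench is packed and has to be sealed: push its lid down onto the rubber seal, hook the wire bail of the front latch over the keeper on the lid, and press the latch lever down flat against the case so that the lid is pulled tight and stays so. Do not disturb the stamp, the stapler or the tape measure lying around it.

Things in the scene. Friction and masses are not known exactly. Their poses are not given: they have to be found in the camera images.
- case: Dark green case, fixed; shell 150 (x) x 220 (y) x 140 mm high, 202 with the lid shut, packed with things below its rim. Origin: centre of its underside; +x points from the latch side (front, faces the robot) to the hinge side, z up. 'u' below is the distance in front of the shell's front face (x = -75 mm - u). Lever and bail turn about axes along the case's y, middle of its width.
- case_lid (a joint): Lid angle about the hinge along the back rim, rad; 0 fully down, grows as it opens; starts half open. Stiff hinge: stays where left, pushed with 1 to 5 N at the front edge. From 0.036 rad down its front presses on a springy rubber seal (19 N at 0); if let go unlatched it springs back to about 0.03.
- lid_hinge (a point): Point on the lid's hinge axis (along the case's y), middle of the width, 142 mm above the bench, x = +75 mm of the case.
- lid_edge (a point): Middle of the lid's front top edge. The lid is a tray 156 x 220 x 60 mm that overhangs the shell's front by 6 mm: this point is 156 mm in front of and 60 mm above the hinge axis in the lid's own frame. The flat top is free for 50 mm behind this edge; farther back lies a folded black carry handle, 11 mm high.
- keeper_seat (a point): Where the middle of the bail's bar rests in the keeper, a steel hook 30 mm wide on the lid's front. With the lid down: a level floor 2.5 mm below this point ends in an upturned lip at u = 18.5 to 22.5 mm, its top 6 mm above this point; its back, 31 mm high, is at u = 7.5 mm. The slot between is open upward, 11 mm wide; this point is at u = 15.5 mm.
- latch_lever (a joint): Lever angle about its pivot, rad; 0 shut, hanging flat before the case's front; 1.57 straight out towards the robot; 2.5 fully up (stop). Starts raised. Friction 0.08 N m: stays where left. With the bail hooked it passes a dead centre between 0.45 and 0.2 and is then pulled shut by the seal.
- lever_pivot (a point): Lever pivot, fixed to the case: u = 20 mm, 108 mm above the bench, middle of the width; axis along the case's y.
- lever_tip (a point): Middle of the lever's outer face near its flared free end, 50 mm from the pivot along the lever. Steel plate 28 mm wide, 56 mm long from the pivot; its outer face (away from the case when shut, the upper one when it sticks out) is 7 mm from the line through the pivot, 9 mm at the tip.
- latch_bail (a joint): Angle of the wire bail about its pins in the lever, rad, relative to the lever; 0 with the latch shut (bail straight up), 3.4 folded out to its stop: it leans outward from vertical by (latch_bail - latch_lever). Swings freely: it falls outward to its stop, or, once past vertical with the lever raised, inward against the keeper's back.
- bail_pivot (a point): Axis of the bail's pins in the lever (along the case's y): 17 mm from the lever pivot; with the lever shut it is 16.5 mm below the pivot and 4 mm nearer the case, and it turns with the lever.
- bail_bar (a point): Middle of the bail's cross bar, which goes into the keeper. The bail is a U of dark 5 mm steel wire: legs 44 mm apart (49 over the outside), 64 mm from pins to bar; it straddles the lever. A push on its legs from outside and below swings it up. With the lever above about 2.1 rad the bar passes over the keeper's lip.
- stamp: Bystander: rubber stamp with a red turned knob, 28 x 62 x 77 mm, standing; origin at the middle of its underside.
- stapler: Bystander: blue desk stapler, 36 x 137 x 40 mm; origin at the middle of its underside.
- tape_measure: Bystander: yellow pocket tape measure, 35 x 89 x 62 mm; origin at the middle of its underside.

How it is judged:
On the way, in this order (a step that is already met when the one before it is completed fails the run):
1. the lid is down on its seal (below 0.06 rad) (value of joint case_lid below 0.06 rad), for 0.1 s.
2. the bail's bar is behind the keeper's lip, in the slot (x of bail_bar in the frame of keeper_seat between -0.002 and 0.012 m and z of bail_bar in the frame of keeper_seat between -0.004 and 0.005 m), for 0.1 s.
At the end, for the whole second after the job is handed in: The lever lies flat against the case (within 0.12 rad), the bail's bar sits in the keeper behind its lip (within 4 to 5 mm in height), and the lid is pulled tight on its seal (below 0.018 rad, 3 mm at the front), held by the latch alone (all of step 2 and value of joint latch_lever below 0.12 rad and value of joint case_lid below 0.018 rad); the robot touches nothing.
It fails at once if a bystander (stamp, stapler or tape measure) is moved by more than 20 mm (distance of any of stamp, stapler, tape_measure from where it was at the start of the episode above 0.02 m).
It also fails if it takes over 54 s, if anything falls off the work surface, if the arm or the gripper's body presses on something with over 40 N, if the wrist force passes 120 N, or if a joint passes its speed limit or range.

## Working session

There is one attempt and no reset: what is moved stays moved. The work goes in short steps, Python scripts to look and compute and a tool call to move; the robot and the scene stay as the last step left them, time stands still between calls to the robot, and variables do not carry over. Pictures are saved under pics/ and viewed, at most 10 in all, crops included, and the job is handed in when it is done.

Besides the shell and the picture viewer there is one more tool, called after "Request:" by a JSON object that holds its "api" and its "payload", one argument or row to a line. jog_arm: Moves the arm, as the interface text tells. Its arguments: {"type":"object","properties":{"increments":{"type":"array","items":{"type":"array","items":{"type":"number"}}},"force":{"type":"number"}},"required":["increments"]}

```bash
mkdir -p pics; cat > h.py <<'E'
import numpy as np, cv2
from bench import ctrl,get_image,calibration
from scipy.spatial.transform import Rotation as R
def cloud(name):
    rgb,d=get_image(name);c=calibration(name)
    v,u=np.mgrid[:480,:640]
    P=np.stack([(u-c['cx'])/c['fx']*d,(v-c['cy'])/c['fy']*d,d],-1)
    E=c['extrinsics'];P=P@E[:3,:3].T+E[:3,3];P[d==0]=np.nan
    return rgb,P
def save(n,rgb): cv2.imwrite('pics/'+n,cv2.cvtColor(rgb,cv2.COLOR_RGB2BGR))
E
python3 - <<'E'
from h import *
s=ctrl.read_state();print(s,ctrl.nose_length)
a,P=cloud('scene');b,Q=cloud('top')
np.savez('c0.npz',a=a,P=P,b=b,Q=Q)
for n in('scene','top'):
    c=calibration(n);print(n,c['fx'],np.round(c['extrinsics'],3).tolist())
im=np.vstack([a,b]);save('s0.png',cv2.resize(im,(450,600)) if 0 else np.hstack([cv2.resize(a,(400,300)),cv2.resize(b,(400,300))]))
save('a0.png',a)
E
```

```text
{'clock': 0.0, 'joints': array([-1.42000124e+00,  2.87197497e-01,  1.57820004e+00, -2.85597932e-06,
        1.27860229e+00, -1.50043605e-01]), 'joint_velocities': array([-0.00095583, -0.00029837, -0.00025856, -0.00056186, -0.00045686,
        0.00075333]), 'joint_efforts': array([ 5.88940948e-04, -4.05981660e+01, -2.92624390e+01, -8.98861640e-05,
        5.86071226e-03, -9.75897096e-08]), 'eef_pos': array([ 0.19992404, -0.6440765 ,  0.25491342]), 'eef_rot': array([-1.20358417e-03,  9.88707547e-01,  1.49853057e-01, -1.81920338e-06]), 'contact_force': array([-0.15332249,  0.21271496,  0.12960277]), 'ft_torque': array([ 0.03321209, -0.09409931, -0.00688246]), 'grip_force': 0.0, 'opening': 1.0016807206139253} 0.025
scene 520.5728988671423 [[-0.975, 0.116, -0.189, 0.812], [0.221, 0.584, -0.781, 0.685], [0.019, -0.804, -0.595, 0.848], [0.0, 0.0, 0.0, 1.0]]
top 473.6127836353435 [[-0.003, -0.983, 0.186, 0.381], [-1.0, 0.002, -0.003, -0.26], [0.002, -0.186, -0.983, 1.161], [0.0, 0.0, 0.0, 1.0]]
```

View pics/s0.png

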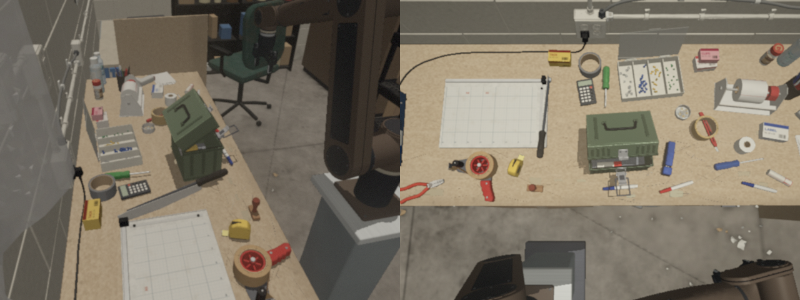

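View pics/a0.png

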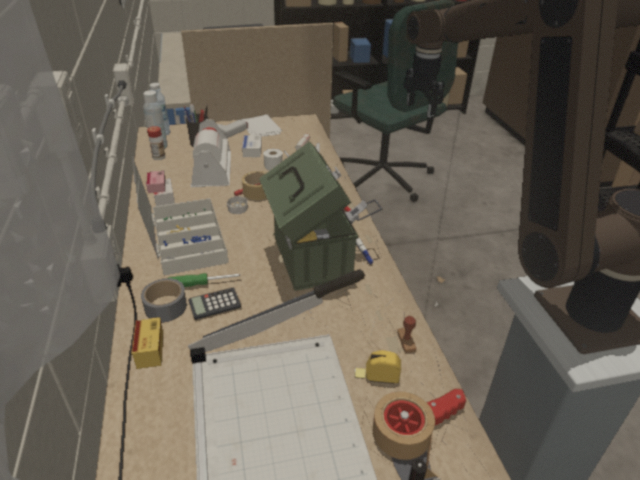

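```bash
python3 - <<'E'
from h import *
z=np.load('c0.npz');a,P,b,Q=[z[k] for k in('a','P','b','Q')]
def green(i):
    h=cv2.cvtColor(i,cv2.COLOR_RGB2HSV);return (h[...,0]>40)&(h[...,0]<85)&(h[...,1]>50)
def box(X,lo,hi): return np.all((X>lo)&(X<hi),-1)
lo,hi=[.3,-.5,.02],[.8,-.1,.4]
# lid top plane & outline from top
m=green(b)&box(Q,lo,hi)
X=Q[m];print('top green',len(X),np.percentile(X,[1,50,99],axis=0).round(3).tolist())
hi_=m&(Q[...,2]>.16)
n,l,st,ce=cv2.connectedComponentsWithStats(hi_.astype(np.uint8))
k=1+np.argmax(st[1:,4]);L=Q[l==k]
# ransac plane
rng=np.random.default_rng(0);best=0
for _ in range(300):
    p=L[rng.choice(len(L),3,False)];nn=np.cross(p[1]-p[0],p[2]-p[0]);nn/=np.linalg.norm(nn)+1e-12
    i=abs((L-p[0])@nn)<.003
    if i.sum()>best:best=i.sum();I=i
T=L[I];c=T.mean(0);nn=np.linalg.svd(T-c,full_matrices=False)[2][2];nn*=np.sign(nn[2])
print('lid plane',c.round(4),nn.round(4),len(T),'tilt',np.arccos(nn[2]),'yaw of slope',np.arctan2(nn[1],nn[0]))
r=cv2.minAreaRect(T[:,:2].astype(np.float32));print('rect',r, cv2.boxPoints(r).round(4).tolist())
# +y side of shell in scene
for nm,i,C in(('scene',a,P),('top',b,Q)):
    m=green(i)&box(C,[.3,-.5,.03],[.8,-.1,.125]);S=C[m]
    print(nm,len(S),np.percentile(S,[1,10,50,90,99],axis=0).round(3).tolist())
    if nm=='scene':
        f=np.polyfit(S[:,0],S[:,1],1);print('side fit',f)
        r=S[:,1]-np.polyval(f,S[:,0]);ok=abs(r)<.006;f=np.polyfit(S[ok,0],S[ok,1],1);print(f,ok.sum(),np.percentile(S[ok,0],[1,99]))
crop=b[150:330,270:450];crop=b[160:310,270:470]
save('t1.png',cv2.resize(crop,(800,600),interpolation=cv2.INTER_CUBIC))
E
```

```text
top green 322 [[0.536, -0.385, 0.199], [0.578, -0.328, 0.255], [0.684, -0.224, 0.279]]
lid plane [ 0.5713 -0.3403  0.2741] [0.6589 0.0291 0.7516] 61 tilt 0.7202720232043763 yaw of slope 0.044159215884154696
rect ((0.5726852416992188, -0.3419520854949951), (0.013053741306066513, 0.04369461536407471), 3.8172767162323) [[0.5647000074386597, -0.3206000030040741], [0.5676000118255615, -0.36419999599456787], [0.5806999802589417, -0.36329999566078186], [0.5777000188827515, -0.3197000026702881]]
scene 20 [[0.519, -0.332, 0.037], [0.538, -0.225, 0.045], [0.593, -0.222, 0.088], [0.636, -0.217, 0.113], [0.648, -0.215, 0.12]]
side fit [ 0.44179235 -0.4885512 ]
[ 0.3752896 -0.4470298] 7 [0.59100708 0.61781455]Traceback (most recent call last):
  File "<stdin>", line 25, in <module>
    return _quantile_unchecked(
        a, q, axis, out, overwrite_input, method, keepdims, weights)
    return _ureduce(a,
                    func=_quantile_ureduce_func,
    ...<5 lines>...
                    overwrite_input=overwrite_input,
                    method=method)
    r = func(a, **kwargs)
    result = _quantile(arr,
                       quantiles=q,
    ...<2 lines>...
                       out=out,
                       weights=wgt)
    slices_having_nans = np.isnan(arr[-1, ...])
                                  ~~~^^^^^^^^^
IndexError: index -1 is out of bounds for axis 0 with size 0
```

```bash
python3 - <<'E'
from h import *
z=np.load('c0.npz');a,P,b,Q=[z[k] for k in('a','P','b','Q')]
def plane(L,t=.003,it=600):
    rng=np.random.default_rng(0);best=0
    for _ in range(it):
        p=L[rng.choice(len(L),3,False)];nn=np.cross(p[1]-p[0],p[2]-p[0]);nn/=np.linalg.norm(nn)+1e-12
        i=abs((L-p[0])@nn)<t
        if i.sum()>best:best=i.sum();I=i
    T=L[I];c=T.mean(0);return c,np.linalg.svd(T-c,full_matrices=False)[2][2],I
def box(X,lo,hi): return np.all((X>lo)&(X<hi),-1)
for nm,C in(('top',Q),('scene',P)):
    m=box(C,[.3,-.5,.16],[.85,-.1,.4]);L=C[m]
    c,n,I=plane(L);n*=np.sign(n[2]);T=L[I]
    print(nm,'lid',len(L),I.sum(),c.round(4),n.round(4),'tilt',np.arccos(n[2]).round(4),'yaw',np.arctan2(n[1],n[0]).round(4))
    r=cv2.minAreaRect(T[:,:2].astype(np.float32));print(cv2.boxPoints(r).round(4).tolist())
m=box(P,[.4,-.4,.02],[.85,-.1,.13]);L=P[m];c,n,I=plane(L);T=L[I]
print('shell side',len(L),I.sum(),c.round(4),n.round(4),np.percentile(T,[1,50,99],axis=0).round(4).tolist())
crop=b[160:310,270:470]
save('t1.png',cv2.resize(crop,(800,600),interpolation=cv2.INTER_CUBIC))
E
```

```text
top lid 8063 5272 [ 0.6228 -0.3292  0.2397] [0.5487 0.0362 0.8352] tilt 0.5823 yaw 0.0659
[[0.5529000163078308, -0.2248000055551529], [0.5687999725341797, -0.4440000057220459], [0.7017999887466431, -0.4343000054359436], [0.6858999729156494, -0.2152000069618225]]
scene lid 5266 3287 [ 0.6239 -0.3179  0.2352] [0.5507 0.0386 0.8338] tilt 0.5848 yaw 0.07
[[0.5521000027656555, -0.2199999988079071], [0.5666000247001648, -0.44530001282691956], [0.6972000002861023, -0.43689998984336853], [0.682699978351593, -0.21160000562667847]]
shell side 3382 1790 [ 0.5785 -0.2228  0.076 ] [ 0.0684 -0.9977 -0.0033] [[0.5032, -0.2298, 0.0215], [0.5811, -0.2228, 0.0764], [0.65, -0.2164, 0.1278]]
```

View pics/t1.png

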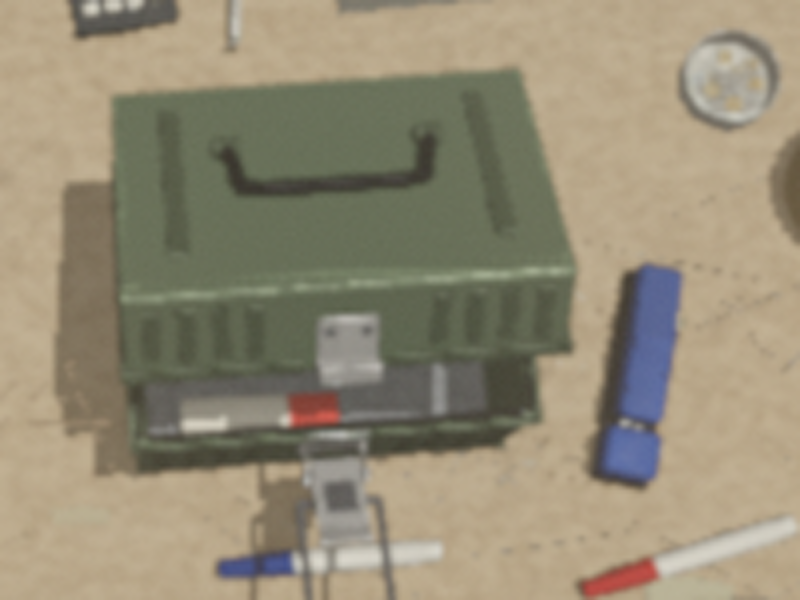

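```bash
cat >> h.py <<'E'
YAW,EX,EY=.068,.485,-.3715   # front face ex, mid ey
EXV=np.array([np.cos(YAW),np.sin(YAW),0]);EYV=np.array([-np.sin(YAW),np.cos(YAW),0])
def w(u,y,z): return (EX-u/1e3)*EXV+(EY+y/1e3)*EYV+[0,0,z/1e3]
def case(p): return np.array([(EX-p@EXV)*1e3,(p@EYV-EY)*1e3,p[2]*1e3])
def rot(pitch): # tool pointing down, tipped by pitch deg so that fingers point to +x of case; tool x = forward at 0
    a=np.radians(pitch);z=np.sin(a)*EXV-np.cos(a)*np.array([0,0,1]);y=-EYV
    return R.from_matrix(np.stack([np.cross(y,z),y,z],1))
def rows(wps):
    "wps: tip (u,y,z) mm, pitch deg -> rows from present pose"
    s=ctrl.read_state();q=s['eef_rot'];R0=R.from_quat(q[[1,2,3,0]])
    for u,y,z,p in wps:
        r=rot(p);t=w(u,y,z)-r.as_matrix()[:,2]*.025
        d=R0.inv().apply(t-s['eef_pos'])*1e3;v=(R0.inv()*r).as_rotvec(degrees=True)
        print((u,y,z,p),np.round(d,1).tolist(),np.round(v,1).tolist())
def now():
    s=ctrl.read_state();q=s['eef_rot'];m=R.from_quat(q[[1,2,3,0]]).as_matrix()
    print('t',round(s['clock'],2),'tip case',case(s['eef_pos']+m[:,2]*.025).round(1),'pitch',round(np.degrees(np.arctan2(m[:,2]@EXV,-m[2,2])),1),'F',(np.array([-EXV,EYV,[0,0,1]])@s['contact_force']).round(1),'j',s['joints'].round(2),'op',round(s['opening'],2))
E
```

Request:
{"api": "jog_arm", "payload": {
  "increments": [
    [0,0,-60,0,0,0,0],
    [0,0,-110,0,0,13.3,0],
    [458,-184,-110,0,0,13.3,0],
    [458,-184,-110,0,0,13.3,0],
    [458,-184,-110,0,0,13.3,0],
    [458,-184,-110,0,0,13.3,0],
    [458,-184,-110,0,0,13.3,0],
    [458,-184,-110,0,0,13.3,0]
  ],
  "force": 40
}}

```text
clock: 1.1
eef_pos: [0.4921, -0.4064, 0.3657]
eef_rot: [-0.0, 0.999, 0.034, -0.0]
contact_force: [0.5, -0.8, -0.1]
opening: -0.002
grip_force: 0.0
```

```bash
python3 - <<'E'
from h import *
now()
W=[(-73,0,285,0)]
for th in(.583,.45,.3,.2,.1,.04,.01):
    c,s=np.cos(th),np.sin(th);W.append((round(-150+131*c-60*s,1),0,round(142+131*s+60*c,1),0))
rows(W)
E
```

```text
t 1.1 tip case [ 21.6 -67.4 340.7] pitch -0.0 F [-0.5 -0.9 -0.1] j [-0.85  0.15  1.54 -0.    1.45  0.65] op -0.0
(-73, 0, 285, 0) [94.7, -67.3, 55.7] [-0.0, 0.0, 0.0]
(np.float64(-73.7), 0, np.float64(264.2), 0) [95.4, -67.3, 76.5] [-0.0, 0.0, 0.0]
(np.float64(-58.1), 0, np.float64(253.0), 0) [79.8, -67.3, 87.7] [-0.0, 0.0, 0.0]
(np.float64(-42.6), 0, np.float64(238.0), 0) [64.3, -67.3, 102.7] [-0.0, 0.0, 0.0]
(np.float64(-33.5), 0, np.float64(226.8), 0) [55.2, -67.3, 114.0] [-0.0, 0.0, 0.0]
(np.float64(-25.6), 0, np.float64(214.8), 0) [47.3, -67.3, 126.0] [-0.0, 0.0, 0.0]
(np.float64(-21.5), 0, np.float64(207.2), 0) [43.2, -67.3, 133.6] [-0.0, 0.0, 0.0]
(np.float64(-19.6), 0, np.float64(203.3), 0) [41.3, -67.3, 137.5] [-0.0, 0.0, 0.0]
```

Request:
{"api": "jog_arm", "payload": {
  "increments": [
    [47,-34,0,0,0,0,0],
    [94,-67,25,0,0,0,0],
    [95,-67,66,0,0,0,0],
    [95,-67,76,0,0,0,0],
    [88,-67,82,0,0,0,0],
    [80,-67,88,0,0,0,0],
    [72,-67,95,0,0,0,0],
    [64,-67,103,0,0,0,0]
  ]
}}

```text
clock: 2.1
eef_pos: [0.5495, -0.3377, 0.264]
eef_rot: [0.001, 0.999, 0.034, 0.001]
contact_force: [0.7, -0.5, 1.0]
opening: -0.002
grip_force: 0.6
```

Request:
{"api": "jog_arm", "payload": {
  "increments": [
    [-5,0,6,0,0,0,0],
    [-9,0,12,0,0,0,0],
    [-13,0,18,0,0,0,0],
    [-17,0,24,0,0,0,0],
    [-20,0,28,0,0,0,0],
    [-22,0,32,0,0,0,0],
    [-23,0,35,0,0,0,0],
    [-23,0,35,0,0,0,0]
  ]
}}

```text
clock: 3.1
eef_pos: [0.5278, -0.338, 0.2298]
eef_rot: [-0.0, 0.999, 0.034, 0.001]
contact_force: [-0.4, 2.1, 5.6]
opening: 0.001
grip_force: 2.5
```

```bash
python3 - <<'E'
from h import *
now()
b,Q=cloud('top');np.savez('c1.npz',b=b,Q=Q)
m=(Q[...,2]>.12)&(Q[...,2]<.3)
X=Q.reshape(-1,3);C=np.stack([(EX-X@EXV)*1e3,(X@EYV-EY)*1e3,X[:,2]*1e3],-1).reshape(Q.shape)
def f(lo,hi):
    k=np.all((C>lo)&(C<hi),-1);return C[k]
T=f([-60,-100,180],[8,-40,240]);print('lid top',len(T),np.median(T,0).round(1),np.polyfit(T[:,0],T[:,2],1))
L=f([14,-14,85],[90,14,185]);k=np.argsort(L[:,0]);print(L[k][::max(1,len(L)//40)].round(0).tolist())
L=f([70,-35,70],[140,35,175]);k=np.argsort(L[:,0]);print(L[k][::max(1,len(L)//30)].round(0).tolist())
save('t2.png',cv2.resize(b[200:320,340:440],(800,600)[:1]+(600,) if 0 else (500,600),interpolation=cv2.INTER_CUBIC))
E
```

```text
t 3.1 tip case [-18.6  -1.6 204.8] pitch 0.1 F [0.2 2.1 5.6] j [-0.73  0.2   1.73  0.    1.21  0.77] op 0.0
lid top 154 [ -5.2 -89.3 204.1] [-1.33555818e-01  2.01089476e+02]
[]
[[71.0, -20.0, 125.0], [71.0, -24.0, 132.0], [73.0, -21.0, 132.0], [76.0, -21.0, 134.0], [78.0, -21.0, 133.0], [80.0, -21.0, 133.0], [82.0, -20.0, 141.0], [84.0, -20.0, 135.0], [86.0, -20.0, 136.0], [87.0, -24.0, 135.0], [89.0, -21.0, 139.0], [91.0, -19.0, 135.0], [91.0, -22.0, 136.0], [91.0, 9.0, 141.0], [91.0, 4.0, 137.0], [91.0, 0.0, 138.0], [92.0, -4.0, 141.0], [92.0, -9.0, 136.0], [92.0, 22.0, 143.0], [92.0, -12.0, 140.0], [92.0, -15.0, 136.0], [93.0, 13.0, 141.0], [93.0, 11.0, 138.0], [93.0, 9.0, 137.0], [93.0, -23.0, 139.0], [93.0, 5.0, 138.0], [94.0, 1.0, 140.0], [94.0, -4.0, 141.0], [94.0, -6.0, 139.0], [94.0, 22.0, 140.0], [94.0, -10.0, 143.0], [94.0, 18.0, 141.0], [95.0, -14.0, 139.0], [95.0, -17.0, 138.0], [95.0, -19.0, 140.0], [95.0, 9.0, 139.0], [95.0, -23.0, 139.0], [95.0, 3.0, 138.0]]
```

View pics/t2.png

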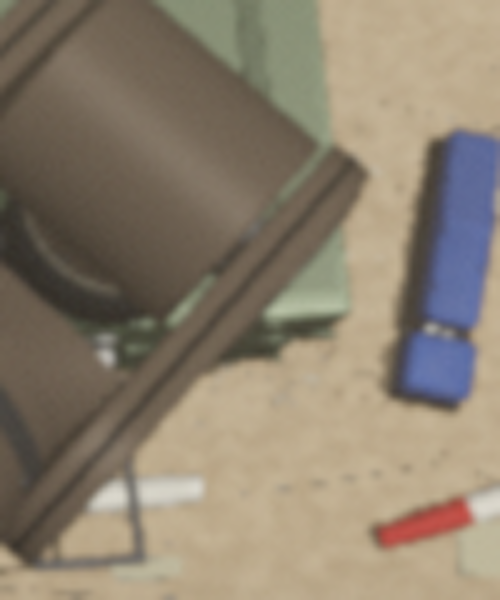

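```bash
python3 - <<'E'
from h import *
rows([(-18,0,235,0),(140,0,240,30),(150,0,150,30),(112,0,108,30)])
E
```

```text
(-18, 0, 235, 0) [-0.6, -1.6, -30.2] [-0.0, -0.1, 0.0]
(140, 0, 240, 30) [-171.1, -1.8, -32.1] [-0.0, 29.9, 0.0]
(150, 0, 150, 30) [-181.2, -1.8, 57.9] [-0.0, 29.9, 0.0]
(112, 0, 108, 30) [-143.2, -1.7, 100.0] [-0.0, 29.9, 0.0]
```

Request:
{"api": "jog_arm", "payload": {
  "increments": [
    [0,-2,-30,0,0,0,0],
    [-50,-2,-32,0,8,0,0],
    [-100,-2,-32,0,16,0,0],
    [-150,-2,-32,0,24,0,0],
    [-171,-2,-32,0,30,0,0],
    [-180,-2,10,0,30,0,0],
    [-181,-2,50,0,30,0,0],
    [-181,-2,58,0,30,0,0]
  ]
}}

```text
clock: 4.15
eef_pos: [0.3455, -0.3469, 0.1672]
eef_rot: [-0.012, 0.966, 0.032, 0.258]
contact_force: [0.3, -0.2, 0.3]
opening: -0.004
grip_force: 0.0
```

```bash
python3 - <<'E'
from h import *
now()
a,P=cloud('scene');b,Q=get_image('wrist')
X=P.reshape(-1,3);C=np.stack([(EX-X@EXV)*1e3,(X@EYV-EY)*1e3,X[:,2]*1e3],-1).reshape(P.shape)
def f(lo,hi):
    k=np.all((C>lo)&(C<hi),-1);return C[k]
T=f([-70,-100,180],[-3,100,207]);print('lid top',len(T),np.median(T,0).round(1),np.polyfit(T[:,0],T[:,2],1))
L=f([14,-25,85],[110,30,185]);k=np.argsort(L[:,0]);print(L[k][::max(1,len(L)//25)].round(0).tolist())
save('w1.png',np.hstack([cv2.resize(b,(400,300)),cv2.resize(a[150:270,270:430],(400,300),interpolation=cv2.INTER_CUBIC)]))
rows([(118,0,105,30),(102,0,125,30)]+[(round(35.5+64*np.cos(q)+7.7,1),0,round(114.5+64*np.sin(q)-13.7,1),30) for q in np.radians([30,40,50,60,70,80,90,97,103])])
E
```

```text
t 4.15 tip case [151.4   2.1 145.5] pitch 29.9 F [-0.2 -0.3  0.3] j [-1.23 -0.14  2.26  0.62  0.97 -0.07] op -0.0
lid top 1063 [-35.4  13.5 204.7] [2.19933545e-02 2.05413062e+02]
[[44.0, 24.0, 118.0], [47.0, 22.0, 120.0], [48.0, 9.0, 135.0], [49.0, -9.0, 135.0], [51.0, -0.0, 134.0], [52.0, 22.0, 118.0], [53.0, 14.0, 140.0], [55.0, 23.0, 118.0], [56.0, -7.0, 147.0], [56.0, 23.0, 125.0], [57.0, 2.0, 147.0], [58.0, 1.0, 143.0], [59.0, -10.0, 150.0], [61.0, -8.0, 148.0], [66.0, 25.0, 127.0], [72.0, 23.0, 125.0], [79.0, 19.0, 130.0], [82.0, 24.0, 133.0], [85.0, 22.0, 131.0], [87.0, -24.0, 134.0], [91.0, 20.0, 134.0], [94.0, -20.0, 135.0], [95.0, 23.0, 138.0], [96.0, 14.0, 139.0], [97.0, 24.0, 139.0], [99.0, 2.0, 136.0]]
(118, 0, 105, 30) [6.5, 0.4, 53.6] [-0.1, 0.0, -0.0]
(102, 0, 125, 30) [30.4, 0.4, 44.3] [-0.1, 0.0, -0.0]
(np.float64(98.6), 0, np.float64(132.8), 30) [37.2, 0.4, 39.2] [-0.1, 0.0, -0.0]
(np.float64(92.2), 0, np.float64(141.9), 30) [47.3, 0.4, 34.5] [-0.1, 0.0, -0.0]
(np.float64(84.3), 0, np.float64(149.8), 30) [58.1, 0.4, 31.6] [-0.1, 0.0, -0.0]
(np.float64(75.2), 0, np.float64(156.2), 30) [69.2, 0.4, 30.6] [-0.1, 0.0, -0.0]
(np.float64(65.1), 0, np.float64(160.9), 30) [80.3, 0.4, 31.6] [-0.1, 0.0, -0.0]
(np.float64(54.3), 0, np.float64(163.8), 30) [91.1, 0.4, 34.5] [-0.1, 0.0, -0.0]
(np.float64(43.2), 0, np.float64(164.8), 30) [101.2, 0.4, 39.2] [-0.1, 0.0, -0.0]
(np.float64(35.4), 0, np.float64(164.3), 30) [107.7, 0.4, 43.5] [-0.1, 0.0, -0.0]
(np.float64(28.8), 0, np.float64(163.2), 30) [112.9, 0.4, 47.8] [-0.1, 0.0, -0.0]
```

View pics/w1.png

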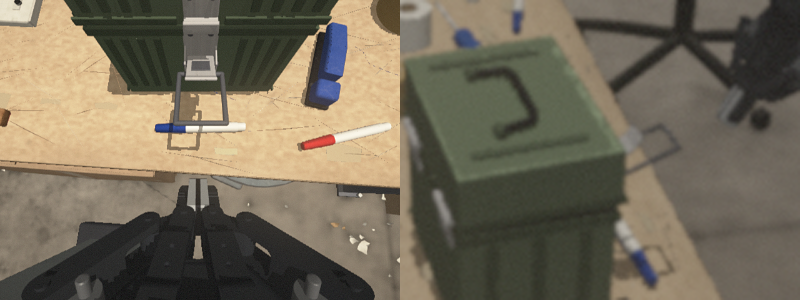

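Request:
{"api": "jog_arm", "payload": {
  "increments": [
    [2,0,27,0,0,0,0],
    [6,0,52,0,0,0,0],
    [16,0,52,0,0,0,0],
    [30,0,46,0,0,0,0],
    [37,0,39,0,0,0,0],
    [47,0,34,0,0,0,0],
    [58,0,31,0,0,0,0],
    [69,0,30,0,0,0,0]
  ]
}}

```text
clock: 5.25
eef_pos: [0.4216, -0.3438, 0.1797]
eef_rot: [-0.009, 0.965, 0.033, 0.259]
contact_force: [0.2, 0.4, 0.6]
opening: -0.0
grip_force: 0.1
```

```bash
cat >> h.py <<'E'
def bail(nm='scene'):
    a,P=cloud(nm)
    X=P.reshape(-1,3);C=np.stack([(EX-X@EXV)*1e3,(X@EYV-EY)*1e3,X[:,2]*1e3],-1).reshape(P.shape)
    k=np.all((C>[9,16,85])&(C<[120,32,205]),-1);L=C[k];k=np.argsort(L[:,2]);print('leg',L[k][::max(1,len(L)//14)].round(0).tolist())
    k=np.all((C>[26,-12,50])&(C<[90,12,170]),-1);L=C[k];k=np.argsort(L[:,0]);print('lever',L[k][::max(1,len(L)//14)].round(0).tolist())
    return a
E
python3 - <<'E'
from h import *
now();a=bail()
rows([(round(35.5+64*np.cos(q)+7.7,1),0,round(114.5+64*np.sin(q)-13.7,1),30) for q in np.radians([70,80,90,97,103,110])])
b,_=get_image('wrist');save('w2.png',np.hstack([cv2.resize(b,(400,300)),cv2.resize(a[150:270,270:430],(400,300),interpolation=cv2.INTER_CUBIC)]))
E
```

```text
t 5.25 tip case [ 75.2  -0.2 158. ] pitch 30.0 F [-0.2  0.4  0.6] j [-1.07 -0.06  2.16  0.62  0.9   0.08] op -0.0
leg [[47.0, 21.0, 125.0], [49.0, 21.0, 130.0], [48.0, 22.0, 137.0], [52.0, 24.0, 144.0], [56.0, 20.0, 149.0], [57.0, 23.0, 154.0], [64.0, 24.0, 159.0], [69.0, 22.0, 166.0], [67.0, 20.0, 170.0], [93.0, 18.0, 179.0], [92.0, 17.0, 190.0], [107.0, 31.0, 193.0], [110.0, 29.0, 197.0], [109.0, 31.0, 201.0], [109.0, 29.0, 203.0]]
lever [[45.0, 2.0, 137.0], [48.0, 1.0, 136.0], [50.0, 3.0, 136.0], [52.0, -9.0, 134.0], [53.0, 7.0, 141.0], [55.0, -9.0, 137.0], [56.0, -6.0, 142.0], [57.0, -10.0, 145.0], [58.0, -4.0, 142.0], [59.0, 11.0, 149.0], [61.0, 7.0, 149.0], [69.0, 9.0, 169.0], [76.0, 10.0, 169.0], [83.0, 3.0, 155.0], [87.0, 10.0, 170.0]]
(np.float64(65.1), 0, np.float64(160.9), 30) [8.9, -0.5, 2.9] [0.1, -0.1, 0.1]
(np.float64(54.3), 0, np.float64(163.8), 30) [19.7, -0.5, 5.8] [0.1, -0.1, 0.1]
(np.float64(43.2), 0, np.float64(164.8), 30) [29.8, -0.5, 10.5] [0.1, -0.1, 0.1]
(np.float64(35.4), 0, np.float64(164.3), 30) [36.3, -0.5, 14.9] [0.1, -0.1, 0.1]
(np.float64(28.8), 0, np.float64(163.2), 30) [41.5, -0.5, 19.1] [0.1, -0.1, 0.1]
(np.float64(21.3), 0, np.float64(160.9), 30) [46.8, -0.5, 24.9] [0.1, -0.1, 0.1]
```

View pics/w2.png

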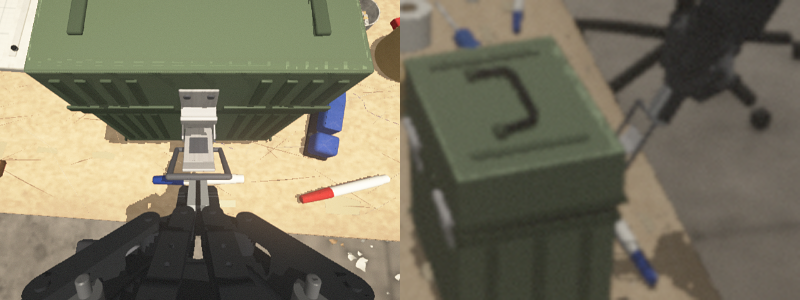

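Request:
{"api": "jog_arm", "payload": {
  "increments": [
    [9,0,2,0,0,0,0],
    [19,0,4,0,0,0,0],
    [26,0,7,0,0,0,0],
    [31,0,9,0,0,0,0],
    [35,0,11,0,0,0,0],
    [38,0,13,0,0,0,0],
    [41,0,15,0,0,0,0],
    [41,0,15,0,0,0,0]
  ]
}}

```text
clock: 6.35
eef_pos: [0.4641, -0.3407, 0.1863]
eef_rot: [-0.009, 0.965, 0.033, 0.259]
contact_force: [-0.8, -0.3, 1.1]
opening: 0.0
grip_force: 0.0
```

```bash
python3 - <<'E'
from h import *
now();a=bail()
b,_=get_image('wrist');save('w3.png',np.hstack([cv2.resize(b[80:320,160:480],(400,300)),cv2.resize(a[150:270,270:430],(400,300),interpolation=cv2.INTER_CUBIC)]))
E
```

```text
t 6.35 tip case [3.260e+01 1.000e-01 1.646e+02] pitch 30.0 F [ 0.8 -0.2  1.1] j [-0.98 -0.    2.09  0.61  0.87  0.16] op 0.0
leg [[57.0, 16.0, 146.0], [34.0, 18.0, 180.0], [44.0, 17.0, 184.0], [36.0, 16.0, 187.0], [44.0, 16.0, 192.0], [46.0, 17.0, 197.0], [71.0, 30.0, 199.0], [53.0, 17.0, 199.0], [68.0, 31.0, 200.0], [66.0, 31.0, 200.0], [50.0, 17.0, 200.0], [55.0, 19.0, 200.0], [68.0, 31.0, 202.0], [63.0, 30.0, 202.0], [61.0, 29.0, 203.0], [45.0, 17.0, 203.0], [65.0, 32.0, 203.0], [47.0, 19.0, 204.0], [50.0, 17.0, 205.0]]
lever [[28.0, -6.0, 169.0], [35.0, 3.0, 168.0], [40.0, 10.0, 163.0], [45.0, 5.0, 159.0], [48.0, 9.0, 135.0], [50.0, -2.0, 133.0], [50.0, 3.0, 134.0], [52.0, 5.0, 137.0], [52.0, 4.0, 139.0], [54.0, -9.0, 140.0], [55.0, 2.0, 141.0], [56.0, 7.0, 144.0], [57.0, 5.0, 139.0], [58.0, -12.0, 143.0], [59.0, -9.0, 145.0], [61.0, 7.0, 146.0]]
```

View pics/w3.png

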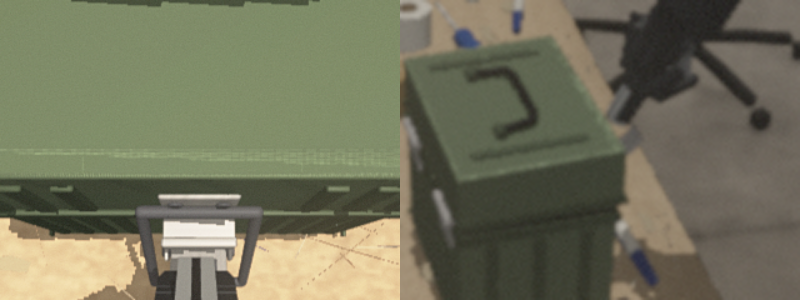

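```bash
python3 - <<'E'
from h import *
W=[(39,0,158,30)]
for th in(2.2,2.0,1.8,1.57,1.3,1.05,.8,.5,.2,0,-.05):
    d=np.array([np.sin(th),-np.cos(th)]);o=np.array([np.cos(th),np.sin(th)])
    c=np.array([20,108])+45*d+9*o
    off=np.array([-9.5,5.5])*np.clip((th-1.05)/.3,-1,1)
    t=c+off;W.append((round(t[0],1),0,round(t[1],1),30))
rows(W)
E
```

```text
(39, 0, 158, 30) [-8.7, 0.0, 2.6] [-0.0, 0.0, 0.0]
(np.float64(41.6), 0, np.float64(147.3), 30) [-16.3, 0.0, 10.6] [-0.0, 0.0, 0.0]
(np.float64(47.7), 0, np.float64(140.4), 30) [-25.1, 0.0, 13.5] [-0.0, 0.0, 0.0]
(np.float64(52.3), 0, np.float64(132.5), 30) [-33.0, 0.0, 18.1] [-0.0, 0.0, 0.0]
(np.float64(55.5), 0, np.float64(122.5), 30) [-40.8, 0.0, 25.1] [-0.0, 0.0, 0.0]
(np.float64(57.9), 0, np.float64(109.2), 30) [-49.5, 0.0, 35.4] [-0.0, 0.0, 0.0]
(np.float64(63.5), 0, np.float64(93.4), 30) [-62.2, 0.0, 46.3] [-0.0, 0.0, 0.0]
(np.float64(66.5), 0, np.float64(78.5), 30) [-72.3, 0.0, 57.7] [-0.0, 0.0, 0.0]
(np.float64(59.0), 0, np.float64(67.3), 30) [-71.4, 0.0, 71.2] [-0.0, 0.0, 0.0]
(np.float64(47.3), 0, np.float64(60.2), 30) [-64.8, 0.0, 83.2] [-0.0, 0.0, 0.0]
(np.float64(38.5), 0, np.float64(57.5), 30) [-58.5, 0.0, 89.9] [-0.0, 0.0, 0.0]
(np.float64(36.2), 0, np.float64(57.1), 30) [-56.7, 0.1, 91.4] [-0.0, 0.0, 0.0]
```

Press the lever to about 1.5 rad first, then check the bar is in the slot.

Request:
{"api": "jog_arm", "payload": {
  "increments": [
    [-9,0,2,0,0,0,0],
    [-16,0,10,0,0,0,0],
    [-25,0,14,0,0,0,0],
    [-29,0,16,0,0,0,0],
    [-33,0,18,0,0,0,0],
    [-37,0,22,0,0,0,0],
    [-41,0,25,0,0,0,0],
    [-43,0,28,0,0,0,0]
  ]
}}

```text
clock: 7.45
eef_pos: [0.4406, -0.3425, 0.1403]
eef_rot: [-0.009, 0.965, 0.033, 0.258]
contact_force: [-0.1, -1.2, 1.0]
opening: -0.004
grip_force: 0.7
```

```bash
python3 - <<'E'
from h import *
now();a=bail()
b,_=get_image('wrist');save('w4.png',np.hstack([cv2.resize(b[40:280,160:480],(400,300)),cv2.resize(a[150:270,270:430],(400,300),interpolation=cv2.INTER_CUBIC)]))
E
```

```text
t 7.45 tip case [ 5.620e+01 -1.000e-01  1.187e+02] pitch 30.0 F [ 0.2 -1.2  1. ] j [-1.03  0.03  2.16  0.66  0.81  0.04] op -0.0
leg [[61.0, 17.0, 129.0], [75.0, 17.0, 153.0], [94.0, 25.0, 161.0], [74.0, 30.0, 164.0], [71.0, 17.0, 168.0], [77.0, 26.0, 173.0], [92.0, 20.0, 178.0], [82.0, 18.0, 184.0], [101.0, 28.0, 190.0], [92.0, 30.0, 193.0], [82.0, 17.0, 194.0], [92.0, 28.0, 197.0], [92.0, 28.0, 199.0], [97.0, 29.0, 202.0], [92.0, 21.0, 204.0]]
lever [[50.0, 5.0, 126.0], [53.0, -4.0, 132.0], [55.0, -4.0, 134.0], [57.0, 2.0, 119.0], [58.0, 4.0, 127.0], [60.0, 11.0, 134.0], [62.0, 6.0, 142.0], [63.0, 9.0, 141.0], [65.0, 8.0, 155.0], [67.0, 12.0, 118.0], [68.0, -7.0, 154.0], [69.0, 5.0, 152.0], [71.0, -2.0, 162.0], [72.0, 7.0, 168.0], [75.0, 12.0, 117.0], [89.0, 1.0, 158.0]]
```

View pics/w4.png

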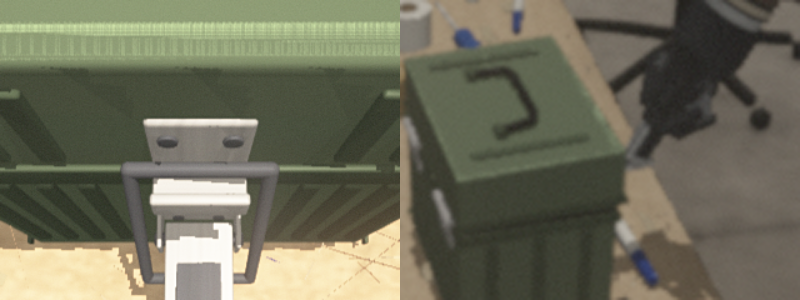

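Request:
{"api": "jog_arm", "payload": {
  "increments": [
    [-3,0,4,0,0,0,0],
    [-6,0,7,0,0,0,0],
    [-12,0,12,0,0,0,0],
    [-19,0,18,0,0,0,0],
    [-24,0,24,0,0,0,0],
    [-29,0,30,0,0,0,0],
    [-29,0,34,0,0,0,0],
    [-29,0,38,0,0,0,0]
  ]
}}

```text
clock: 8.55
eef_pos: [0.4345, -0.3425, 0.0925]
eef_rot: [-0.009, 0.965, 0.033, 0.258]
contact_force: [0.5, 0.9, 1.1]
opening: -0.004
grip_force: 1.3
```

```bash
python3 - <<'E'
from h import *
now();a=bail()
b,_=get_image('wrist');save('w5.png',np.hstack([cv2.resize(b[20:260,160:480],(400,300)),cv2.resize(a[150:270,270:430],(400,300),interpolation=cv2.INTER_CUBIC)]))
rows([(59,0,67.3,30),(47.3,0,60.2,30),(38.5,0,57.5,30),(34,0,57,30)])
E
```

```text
t 8.55 tip case [62.3  0.3 70.8] pitch 30.0 F [-0.5  0.8  1.1] j [-1.04  0.11  2.18  0.73  0.74 -0.06] op -0.0
leg [[65.0, 17.0, 85.0], [98.0, 30.0, 109.0], [83.0, 25.0, 121.0], [84.0, 32.0, 128.0], [105.0, 25.0, 138.0], [95.0, 16.0, 143.0], [98.0, 18.0, 150.0], [92.0, 20.0, 155.0], [96.0, 16.0, 161.0], [98.0, 16.0, 166.0], [110.0, 17.0, 170.0], [115.0, 30.0, 177.0], [116.0, 30.0, 186.0], [101.0, 25.0, 199.0], [104.0, 17.0, 202.0]]
lever [[49.0, 8.0, 82.0], [58.0, 6.0, 82.0], [62.0, -5.0, 84.0], [64.0, 8.0, 98.0], [67.0, 1.0, 99.0], [70.0, -12.0, 93.0], [72.0, 1.0, 107.0], [74.0, -7.0, 114.0], [76.0, 12.0, 73.0], [78.0, -10.0, 117.0], [81.0, 8.0, 123.0], [83.0, -3.0, 124.0], [85.0, 4.0, 131.0], [87.0, -3.0, 138.0]]
(59, 0, 67.3, 30) [1.0, 0.5, 4.6] [-0.1, 0.1, 0.0]
(47.3, 0, 60.2, 30) [7.6, 0.5, 16.6] [-0.1, 0.1, 0.0]
(38.5, 0, 57.5, 30) [13.9, 0.5, 23.3] [-0.1, 0.1, 0.0]
(34, 0, 57, 30) [17.5, 0.5, 26.0] [-0.1, 0.1, 0.0]
```

View pics/w5.png

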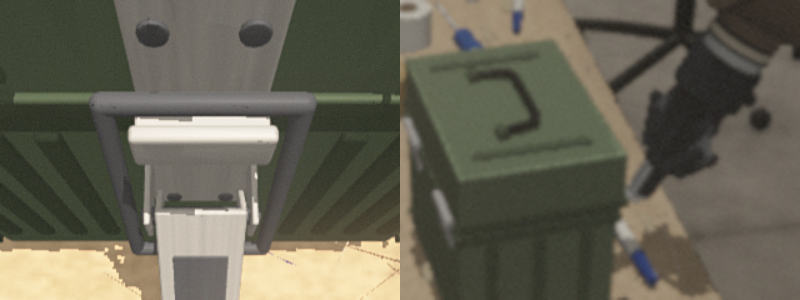

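Request:
{"api": "jog_arm", "payload": {
  "increments": [
    [1,0,4,0,0,0,0],
    [4,0,10,0,0,0,0],
    [8,0,16,0,0,0,0],
    [11,0,20,0,0,0,0],
    [14,0,23,0,0,0,0],
    [17,0,25,0,0,0,0],
    [17,0,25,0,0,0,0],
    [17,0,25,0,0,0,0]
  ]
}}

```text
clock: 9.65
eef_pos: [0.4621, -0.341, 0.0804]
eef_rot: [-0.009, 0.965, 0.033, 0.259]
contact_force: [-0.2, 0.1, 0.4]
opening: 0.005
grip_force: 0.0
```

```bash
python3 - <<'E'
from h import *
now();rows([(32,0,57,30),(29,0,57,30),(27,0,57,30),(80,0,75,30)])
E
```

```text
t 9.65 tip case [34.6 -0.2 58.7] pitch 30.0 F [0.2 0.1 0.4] j [-0.99  0.17  2.14  0.75  0.7  -0.04] op 0.01
(32, 0, 57, 30) [1.4, -0.2, 2.8] [0.0, -0.0, 0.0]
(29, 0, 57, 30) [4.0, -0.2, 4.3] [0.0, -0.0, 0.0]
(27, 0, 57, 30) [5.7, -0.2, 5.3] [0.0, -0.0, 0.0]
(80, 0, 75, 30) [-31.1, -0.2, -36.8] [0.0, -0.0, 0.0]
```

Request:
{"api": "jog_arm", "payload": {
  "increments": [
    [2,0,3,0,0,0,0],
    [4,0,4,0,0,0,0],
    [6,0,5,0,0,0,0],
    [8,0,6,0,0,0,0],
    [8,0,6,0,0,0,0],
    [8,0,6,0,0,0,0],
    [8,0,6,0,0,0,0],
    [8,0,6,0,0,0,0]
  ]
}}

```text
clock: 10.65
eef_pos: [0.4646, -0.3415, 0.0795]
eef_rot: [-0.009, 0.967, 0.038, 0.253]
contact_force: [-64.4, 5.7, 40.9]
opening: -0.003
grip_force: 34.8
```

```bash
python3 - <<'E'
from h import *
now();rows([(80,0,75,30),(140,0,120,30)])
E
```

```text
t 10.65 tip case [32.4 -0.7 57.7] pitch 29.3 F [63.9 10.  40.9] j [-0.98  0.18  2.13  0.72  0.7  -0.02] op -0.0
(80, 0, 75, 30) [-33.3, -1.2, -38.4] [-0.2, 0.7, 0.6]
(140, 0, 120, 30) [-63.6, -1.7, -107.0] [-0.2, 0.7, 0.6]
```

Request:
{"api": "jog_arm", "payload": {
  "increments": [
    [-8,0,-9,0,0,0,0],
    [-20,0,-23,0,0,0,0],
    [-33,0,-38,0,0,0,0],
    [-45,0,-60,0,0,0,0],
    [-55,0,-85,0,0,0,0],
    [-63,0,-107,0,0,0,0],
    [-63,0,-107,0,0,0,0],
    [-63,0,-107,0,0,0,0]
  ]
}}

```text
clock: 11.65
eef_pos: [0.364, -0.3474, 0.1397]
eef_rot: [-0.009, 0.965, 0.033, 0.259]
contact_force: [-0.8, -0.1, -0.8]
opening: 0.005
grip_force: 0.0
```

```bash
python3 - <<'E'
from h import *
now()
b,P=cloud('wrist');X=P.reshape(-1,3);C=np.stack([(EX-X@EXV)*1e3,(X@EYV-EY)*1e3,X[:,2]*1e3],-1).reshape(P.shape)
k=np.all((C>[5,-10,52])&(C<[60,10,105]),-1);L=C[k];print('lever',len(L),np.polyfit(L[:,2],L[:,0],1),np.percentile(L,[5,50,95],axis=0).round(1).tolist())
k=np.all((C>[5,17,110])&(C<[40,28,170]),-1);L=C[k];L=L[np.argsort(L[:,2])];print('leg',L[::max(1,len(L)//10)].round(0).tolist())
a,P=cloud('scene');X=P.reshape(-1,3);C=np.stack([(EX-X@EXV)*1e3,(X@EYV-EY)*1e3,X[:,2]*1e3],-1)
T=C[np.all((C>[-70,-100,180])&(C<[-3,100,207]),-1)];print('lid',len(T),np.median(T,0).round(1),np.polyfit(T[:,0],T[:,2],1))
save('w6.png',cv2.resize(b[0:260,130:510],(800,547)))
E
```

```text
t 11.65 tip case [132.9   0.2 118.1] pitch 30.0 F [ 0.8 -0.1 -0.8] j [-1.19 -0.07  2.26  0.66  0.89 -0.09] op 0.0
lever 1278 [-0.03431205 29.25867733] [[25.3, -9.0, 56.5], [26.3, -0.1, 82.1], [28.7, 9.0, 102.9]]
leg [[14.0, 23.0, 110.0], [15.0, 20.0, 119.0], [14.0, 20.0, 128.0], [12.0, 23.0, 136.0], [14.0, 21.0, 143.0], [8.0, 26.0, 148.0], [7.0, 25.0, 151.0], [6.0, 26.0, 154.0], [5.0, 20.0, 157.0], [10.0, 22.0, 158.0], [5.0, 22.0, 163.0]]
lid 1155 [-33.9  11.9 202.1] [5.37967515e-04 2.02202024e+02]
```

View pics/w6.png

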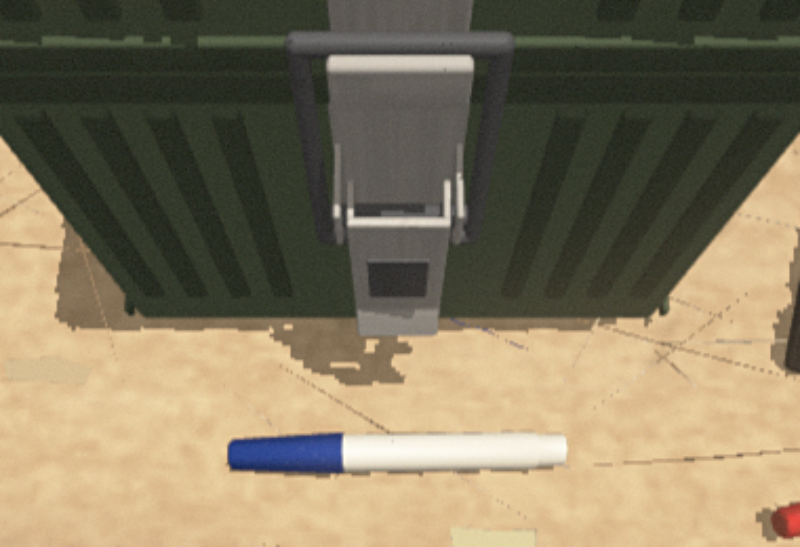

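```bash
python3 -c "
from bench import ctrl
print(ctrl.finish_job())"
```

```text
the job is handed in; nothing more can be done
None
```

The case looks sealed and the job is handed in. In the final images the lever lies flat, the bail's bar sits behind the keeper's lip, and the lid top measures 202 mm, fully down. It took under 12 s of the 54 s allowed. I did not re-measure the bystanders, but the arm stayed clear of them, and `finish_job` returned no verdict.

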